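# Chase the clogged thread of a speaker-stand base with a hand tap

### The job

The thread in the boss of the speaker-stand base is clogged with paint and a tap has been started in it. Fit the bar wrench down over the tap's square end, then work the tap in with it, clockwise, the proper way: half a turn forward and a quarter back to break the chip, over and over, never leaning hard on the tap, until you feel it touch the bottom of the blind hole; stop there without forcing it. Leave the tap in at the bottom with the wrench sitting on its square, let go, and leave everything else where it lies.

Things in the scene. Friction and masses are not known exactly. Their poses are not given: they have to be found in the camera images.
- stand: heavy dark painted speaker-stand base, fixed: a disc 230 mm across, its top at 14 mm, with an upright round boss 48 mm across at its centre whose top is 54 mm above the table. Origin: centre of the disc, at table height, on the vertical axis of boss and tap.
- tap: hand tap upright in the boss: 24 mm fluted thread, 3 mm pitch, then a round 20 mm shank, then a square end 14.5 mm across flats, 18 mm tall, top 3 mm tapered to 10.5 mm, standing on the shank's shoulder. Origin on its axis, about 54 mm above the table, sinking 3 mm per clockwise turn; shoulder 75 mm, top of the square 93 mm above it. Its x and y are square to the flats and turn with it.
- tap_square (a point): centre of the top of the tap's square end. The tap turns stiffly (0.10 to 0.14 N m either way, also held still under load) and stays where left. The hole's depth was not measured: some 3/4 to 1 1/4 turns on from the start the tip touches bottom and stops; turned on, the shank twists like a spring and the torque rises about 0.15 N m per 0.1 rad. About 0.7 N m snaps it.
- wrench: steel bar tap wrench, 0.25 to 0.4 kg, lying flat: body 66 x 30 x 16 mm with a square opening 16 mm across through its middle, sides along its x and y; round 12 mm handles along x, 190 mm over all. Origin: underside, middle of the opening; z up. Grip it from above across the 30 mm. Seated, its underside rests on the tap's shoulder; it has about 6 degrees of play on the square.
- paste_tin: small round metal tin, 44 mm across, 24 mm tall, standing on the stand's disc beside the boss; origin under its centre; a bystander
- round_die: dark steel ring (a round die) 65 mm across, 18 mm tall, on the table; a bystander
- remote_long: black remote control 165 x 45 x 18 mm; a bystander
- remote_short: black remote control 125 x 40 x 16 mm; a bystander
- gamepad: black game controller about 150 mm wide, 50 mm tall; a bystander
- flux_brush: small brush 170 mm long; a bystander
- screwdriver: screwdriver 200 mm long; a bystander
Things that resemble listed ones, but are neither listed nor needed, are in the scene too. Leave any blue or turquoise look-alike of the wrench alone.

How it is judged:
On the way, in this order (a step that is already met when the one before it is completed fails the run):
1. the wrench is fitted fully down over the tap's square end (horizontal distance between wrench and tap below 0.003 m and z of wrench in the frame of tap below 0.079 m and angle between wrench's own z axis and vertical below 0.12 rad), for 0.2 s.
2. with the wrench on it, the tap is turned in about half a turn (z of tap in the frame of stand below 0.052759 m and z of wrench in the frame of tap below 0.085 m), for 0.05 s.
3. the tap is turned back about a quarter turn (z of tap in the frame of stand above 0.052806 m and z of wrench in the frame of tap below 0.085 m), for 0.05 s.
4. the tap is turned forward about half a turn again (z of tap in the frame of stand below 0.05209 m and z of wrench in the frame of tap below 0.085 m), for 0.05 s.
5. the tap is turned back about a quarter turn again (z of tap in the frame of stand above 0.052138 m and z of wrench in the frame of tap below 0.085 m), for 0.05 s.
6. the tap is turned in until it touches the bottom of the hole (distance between tap_c4 and stand_c2 below 0.006024 m and z of wrench in the frame of tap below 0.085 m), for 0.05 s.
At the end, for the whole second after the job is handed in: The tap's tip is at the bottom of the hole (within 0.17 mm, about a twentieth of a turn), the wrench sits at rest on the tap's square (within 3 mm of its axis, underside within 4 mm of the shoulder, level within 7 degrees), and the robot has let go (all of step 1 and distance between tap_c4 and stand_c2 below 0.006167 m and linear speed of wrench below 0.02 m/s); the robot touches nothing.
It fails at once if the tap is loaded hard enough to snap it: wrench and square press on each other with over 90 N in all, leaning, pushing and twisting together (plain turning takes about 20 N) (contact force between wrench and tap above 90 N).
It fails at once if a bystander (tin, die, remotes, game controller, brush, screwdriver) is pushed more than 20 mm (distance of any of paste_tin, round_die, remote_long, remote_short, gamepad, flux_brush, screwdriver from where it was at the start of the episode above 0.02 m).
It also fails if it takes over 72 s, if anything falls off the work surface, if the arm or the gripper's body presses on something with over 40 N, if the wrist force passes 120 N, or if a joint passes its speed limit or range.

### The arm

A 6-joint arm with a two-finger parallel gripper is mounted at the origin on the work surface. World frame = base frame: x ahead of the robot, y to its left, z up, the work surface at z = 0. Lengths are in m, angles in rad, forces in N, time in s.
With the tool pointing down it reaches from about 0.4 to 0.825 m from the base axis. Payload 7 kg.
Tool frame: the origin (TCP) lies midway between the tips of the shut fingers; the grasp point (between the pads) lies 19 mm behind it; z points along the fingers, y is the line along which they close (so a half turn about z gives the same grasp; the last joint's range is limited). The gripper opens to 88 mm and grips with 3 to 60 N. Pads are 19 mm wide; open, the fingers measure 130 mm over their backs; the gripper's body (78 mm by 193 mm) begins 47 mm behind the grasp point.
Start: joints at [-0.817, 0.359, 0.012, 0, -1.224, -0.288], TCP at [0.303, -0.603, 0.227] pointing down, gripper open.
Joint ranges: [-3.07, 3.07], [-1.43, 2.12], [-1.02, 1.25], [-3.03, 1.67], [-3.05, -0], [-3.03, 3.03]. Speed limits (rad/s): [2.39, 2.39, 3.01, 3.14, 3.14, 3.14].

### API

Orientations are given as [roll, pitch, yaw] about the fixed x, y, z axes, in that order (R = Rz(yaw) Ry(pitch) Rx(roll)).
In Python, from station import arm gives the robot as it stands.
- The arm moves only by the tool servo_tool, never from a script. Its argument "deltas" is a list of rows, each a list of 7 numbers: the closure, from -1 (fully open) to 1 (shut), then the shift along the tool's x, y, z in mm, then the turn, a rotation vector about the tool's x, y, z in degrees. In form: [[gripper, x, y, z, ax, ay, az], ...]. A call has 1 to 20 rows; each row shifts and turns the commanded pose from where the row before left it, along the tool's axes as they then stand; what a row does not reach is not made up. A row lasts 1/12 s, in which the tool goes at most 41.7 mm and 7.16 degrees, less where a joint would pass 70% of its speed; a pose out of reach is approached as far as the arm can. A call is refused whole if a number of a shift passes 41.7 or a number of a turn 7.16, either way. A call with a gripper value outside its range is refused whole. The fingers move at their own pace and stop on an object; "squeeze" is the grip in N (left out, the last holds). Time passes only in rows, so rows that do not move let the fingers close. It gives the time, the measured TCP pose, the force, the opening and the grip force at its end, in the units of the state.
- arm.get_state(): the state, without advancing time (a new reading comes with each control period).
- arm.grab_frame(name): name is "side" or "top"; returns a dict with "color" (420x560x3 uint8, red, green, blue), "K" (3x3 intrinsics, pixels), "position" and "orientation" of the camera in the world. Camera axes: x right, y down, z forward; pixel columns grow to the right and rows downward; lengths in m; the calibration is good to about 2 mm. A picture is of the moment at which its call begins. There is no depth.
- arm.job_done(): hands the job in; it is judged then, once.
Trained networks look in a picture, given as the dict that the camera call returned (one of the last four; its "shot" number tells which), for a name from the list of things; names that differ only in an ending like _2 or _b are one class to them, and where a whole thing is asked for, a point or a joint stands for the part that bears it (a point fixed in the world has none). Each returns a list of dicts, best first, with "conf" (0 to 1); they miss things now and then, are a little off and sometimes report something else, mostly with a low value. They report only what shows in the picture. A call takes as long as a camera call. They do not tell look-alikes from the thing itself.
- arm.recognise(query, picture): "at" ([x, y, z] in m, in the coordinates of the camera as it stood for that picture, good to about 4 mm: the middle of the surface that is visible of it).
The state is a dict: "t": time; "q": joint angles; "qd": joint speeds; "joint_efforts": joint torques, N m; "eef_pos": TCP position; "ee_rot": TCP orientation; "force": force on the tool from outside, world axes, zero at the start; "moment": the same for the moment, N m; "width": finger opening in m; "gripper_force": force on a finger pad.
Only numpy, scipy, OpenCV 4.12 (cv2) and the standard library are available. Lean on these libraries where they do the work, as an engineer would, in place of code of your own. Each camera call takes 0.05 s, during which the arm holds its last target. There are 200 camera calls.

## Working session

There is one attempt and no reset: what is moved stays moved. The work goes in short steps, Python scripts to look and compute and a tool call to move; the robot and the scene stay as the last step left them, time stands still between calls to the robot, and variables do not carry over. Pictures are saved under pics/ and viewed, at most 10 in all, crops included, and the job is handed in when it is done.

Besides the shell and the picture viewer there is one more tool, called after "Emit:" by a JSON object that holds its "api" and its "payload", one argument or row to a line. servo_tool: Moves the arm, as the interface text tells. Its arguments: {"type":"object","properties":{"deltas":{"type":"array","items":{"type":"array","items":{"type":"number"}}},"squeeze":{"type":"number"}},"required":["deltas"]}

```bash
mkdir -p pics; ls; cat > h.py <<'E'
import numpy as np, cv2
from station import arm
from scipy.spatial.transform import Rotation as R
def camR(f):
    o=np.array(f["orientation"],float)
    return o if o.shape==(3,3) else (R.from_euler('xyz',o).as_matrix() if o.size==3 else R.from_quat(o).as_matrix())
def w(f,p): return camR(f)@np.array(p)+np.array(f["position"])
def ray(f,u,v,z):
    d=camR(f)@np.linalg.inv(f["K"])@[u,v,1]; p=np.array(f["position"]); return p+d*(z-p[2])/d[2]
def pix(f,P):
    c=camR(f).T@(np.array(P)-f["position"]); q=np.array(f["K"])@c; return q[:2]/q[2]
E
python3 - <<'E'
from h import *
for n in("top","side"):
    f=arm.grab_frame(n); cv2.imwrite(f"pics/{n}0.png",f["color"][:,:,::-1]); print(n,f["position"],f["orientation"],np.array(f["K"]).tolist())
    for q in("wrench","tap","tap_square","stand","paste_tin"):
        for d in arm.recognise(q,f)[:4]: print(q,round(d["conf"],2),w(f,d["at"]).round(3),pix(f,w(f,d["at"])).round())
s=arm.get_state();print(s["t"],s["eef_pos"],s["ee_rot"],s["width"])
E
```

```text
pics
top [ 0.2105462  -0.07762698  1.69531691] [-2.97793286 -0.00479989 -1.58406534] [[489.0634300149446, 0.0, 282.5099206038993], [0.0, 489.0634300149446, 209.58371536915337], [0.0, 0.0, 1.0]]
wrench 0.86 [ 0.443 -0.238  0.016] [325. 222.]
wrench 0.73 [ 0.447 -0.437  0.023] [383. 220.]
wrench 0.66 [ 0.335 -0.62   0.013] [437. 252.]
wrench 0.57 [0.275 0.219 0.016] [193. 272.]
tap_square 0.57 [0.564 0.045 0.125] [242. 182.]
stand 0.67 [0.567 0.039 0.015] [245. 188.]
stand 0.19 [ 0.719 -0.101  0.016] [285. 145.]
paste_tin 0.59 [0.493 0.089 0.037] [231. 208.]
side [ 0.23187423 -1.14344199  1.427902  ] [-2.45803342e+00  1.96065969e-03 -2.16487158e-01] [[533.9011333475563, 0.0, 292.6017284232227], [0.0, 533.9011333475563, 207.4761575362452], [0.0, 0.0, 1.0]]
wrench 0.77 [ 0.326 -0.627  0.018] [287. 389.]
wrench 0.47 [0.273 0.212 0.012] [224. 169.]
wrench 0.44 [ 0.477 -0.226  0.011] [307. 258.]
tap 0.68 [ 0.477 -0.226  0.011] [307. 258.]
0.6 [ 0.30313812 -0.60306749  0.22657627] [-3.14156922e+00  2.59511096e-05 -2.67580579e+00] 0.08728641186672564
```

```bash
python3 -c "
import cv2,numpy as np
a=cv2.imread('pics/top0.png');b=cv2.imread('pics/side0.png')
cv2.imwrite('pics/t1.png',cv2.resize(a[100:310,140:480],None,fx=2.35,fy=2.35,interpolation=3))
cv2.imwrite('pics/s1.png',cv2.resize(b[:, :],None,fx=1.42,fy=1.42,interpolation=3))"
```

```text
(no output)
```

View pics/t1.png

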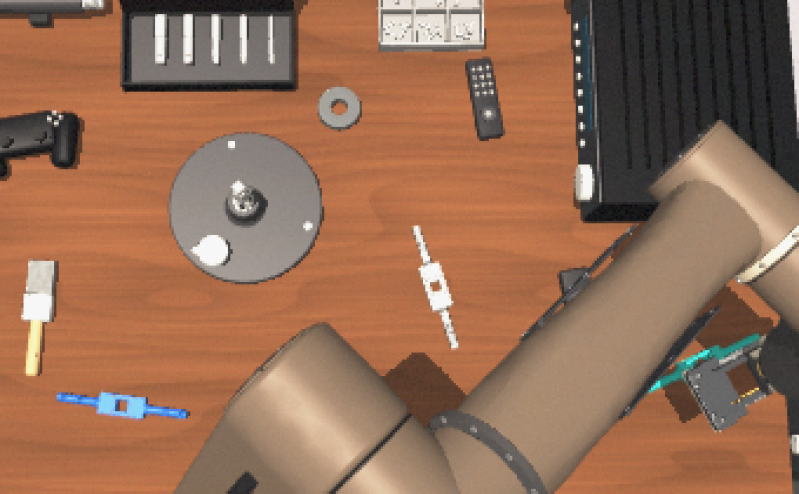

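View pics/s1.png

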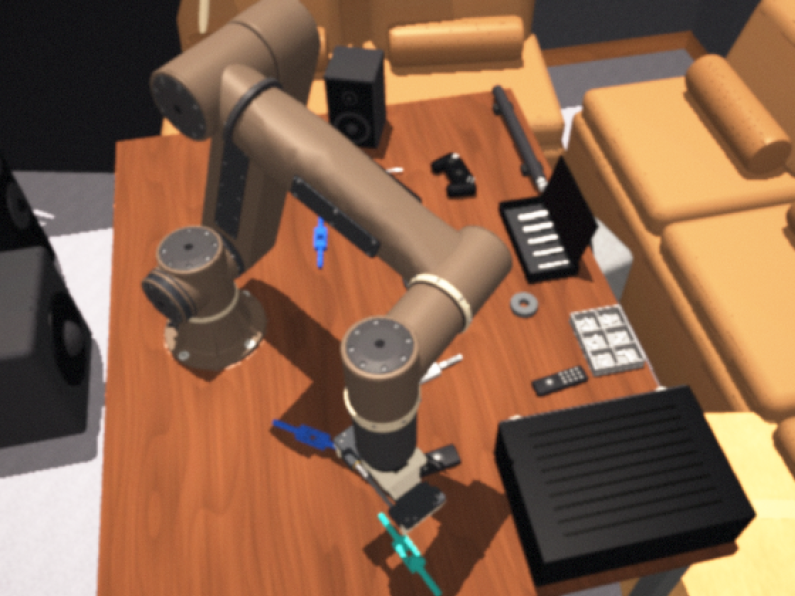

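Candidates for the wrench in the top crop: steel/white at (436,286), blue at (122,405), turquoise at (700,360), plus another blue one under the gripper in the side view. The steel one fits, since the coloured ones are look-alikes. The stand is at (245,208), its tap top near (238,187), the tin at (211,250). I'll confirm with one crop and measure.

```bash
python3 - <<'E'
from h import *
f=arm.grab_frame("top"); a=f["color"]
hsv=cv2.cvtColor(a,cv2.COLOR_RGB2HSV)
m=((hsv[...,1]<70)&(hsv[...,2]>140)).astype(np.uint8)
m[:190]=0;m[255:]=0;m[:,:305]=0;m[:,345:]=0
n,l,st,c=cv2.connectedComponentsWithStats(m); i=1+st[1:,4].argmax(); v,u=np.where(l==i)
P=np.array([ray(f,x,y,.012)[:2] for x,y in zip(u,v)]); 
t=np.linalg.svd(P-P.mean(0))[2][0]; s=(P-P.mean(0))@t
print("wrench",st[i],P.mean(0),np.degrees(np.arctan2(t[1],t[0])),s.min(),s.max(),P.mean(0)+t*(s.min()+s.max())/2)
print("tapsq ray", ray(f,241.5,179.8,.147))
# boss/disc
d=((hsv[...,1]<60)&(hsv[...,2]<150)).astype(np.uint8); d[:140]=0; d[235:]=0; d[:,:205]=0;d[:,285:]=0
ct=max(cv2.findContours(d,0,1)[0],key=cv2.contourArea); e=cv2.fitEllipse(cv2.convexHull(ct)); print("disc",e,ray(f,*e[0],.014))
A=cv2.resize(a[165:205,222:262,::-1],(560,560),interpolation=2);B=cv2.resize(a[190:255,305:345,::-1],(240,390),interpolation=2)
c=np.zeros((560,800,3),np.uint8);c[:,:560]=A;c[:390,560:]=B;cv2.imwrite("pics/c1.png",c)
E
```

```text
wrench [315 196  20  52 277] [ 0.44433763 -0.23647601] -163.25109876909158 -0.09536954179804874 0.0933439977692453 [ 0.44530743 -0.23618415]
tapsq ray [0.56556921 0.04311722 0.147     ]
disc ((244.1031951904297, 188.15264892578125), (63.637210845947266, 64.50454711914062), 73.06038665771484) [0.56594839 0.04434857 0.014     ]
```

View pics/c1.png

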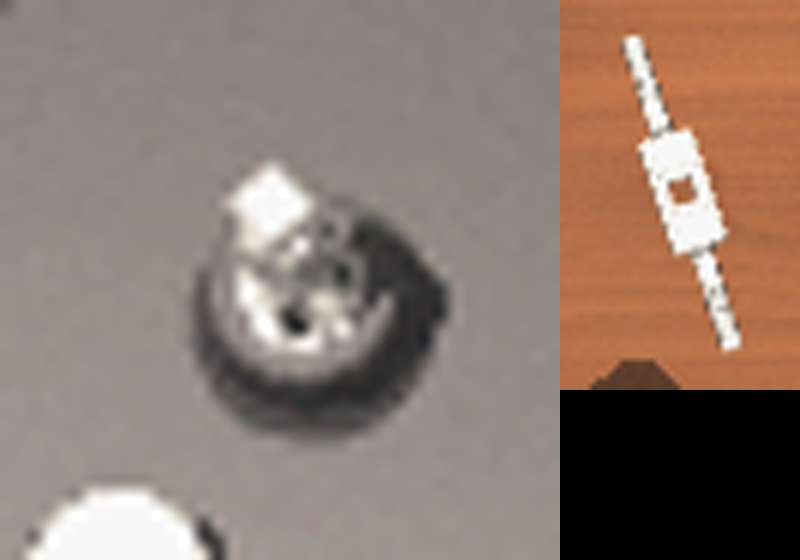

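The crop confirms it: the uncoloured steel wrench at right (opening near (680,190) in the crop), and the tap's square at (270,203), its flats turned about 45° to the image. Moving above the wrench.

Emit:
{"api": "servo_tool", "payload": {
  "deltas": [
    [-1, -24.3, 22, 8, 0, 0, 0],
    [-1, -24.3, 22, 8, 0, 0, 0],
    [-1, -24.3, 22, 8, 0, 0, 0],
    [-1, -24.3, 22, 8, 0, 0, 0],
    [-1, -24.3, 22, 8, 0, 0, 0],
    [-1, -24.3, 22, 8, 0, 0, 0],
    [-1, -24.3, 22, 8, 0, 0, 0],
    [-1, -24.3, 22, 8, 0, 0, 0],
    [-1, -24.3, 22, 8, 0, 0, 0],
    [-1, -24.3, 22, 8, 0, 0, 0],
    [-1, -24.3, 22, 8, 0, 0, 0],
    [-1, -24.3, 22, 8, 0, 0, 0],
    [-1, 0, 0, 0, 0, 0, -7.1],
    [-1, 0, 0, 0, 0, 0, -7.1],
    [-1, 0, 0, 0, 0, 0, -7.1],
    [-1, 0, 0, 0, 0, 0, -7.1],
    [-1, 0, 0, 0, 0, 0, -7.1],
    [-1, 0, 0, 0, 0, 0, -7.1],
    [-1, 0, 0, 0, 0, 0, -7.1],
    [-1, 0, 0, 0, 0, 0, -7.1]
  ],
  "squeeze": 40
}}

```text
t: 2.32
eef_pos: [0.4452, -0.2362, 0.1308]
ee_rot: [-3.141, -0.0, -1.678]
force: [0.5, 0.2, 0.1]
width: 0.0875
gripper_force: 0.0
```

Emit:
{"api": "servo_tool", "payload": {
  "deltas": [
    [-1, 0, 0, 0, 0, 0, -7.1],
    [-1, 0, 0, 0, 0, 0, -7.1],
    [-1, 0, 0, 0, 0, 0, -7.1],
    [-1, 0, 0, 0, 0, 0, -7.1],
    [-1, 0, 0, 0, 0, 0, -7.1],
    [-1, 0, 0, 0, 0, 0, -7.1],
    [-1, 0, 0, 0, 0, 0, -7.1],
    [-1, 0, 0, 0, 0, 0, -7.1],
    [-1, 0, 0, 0, 0, 0, -7.1],
    [-1, 0, 0, 0, 0, 0, -7.1],
    [-1, 0, 0, 0, 0, 0, -7.1],
    [-1, 0, 0, 0, 0, 0, -7.1],
    [-1, 0, 0, 0, 0, 0, -7.1],
    [-1, 0, 0, 0, 0, 0, -7.1],
    [-1, 0, 0, 0, 0, 0, -7.1],
    [-1, 0, 0, 0, 0, 0, -7.1],
    [-1, 0, 0, 0, 0, 0, 0],
    [-1, 0, 0, 0, 0, 0, 0]
  ]
}}

```text
t: 3.82
eef_pos: [0.4452, -0.2362, 0.1307]
ee_rot: [3.141, -0.0, 0.294]
force: [-0.8, 0.3, -1.1]
width: 0.0876
gripper_force: 0.0
```

```bash
cat >> h.py <<'E'
def go(p=None,yaw=None):
    s=arm.get_state(); e=np.array(s["ee_rot"]); M=R.from_euler('xyz',e).as_matrix()
    print("t",round(s["t"],2),"p",np.round(s["eef_pos"],4),"rpy",np.degrees(e).round(2),"q",np.degrees(s["q"]).round(1),"F",np.round(s["force"],1),"M",np.round(s["moment"],2),"w",round(s["width"],4),"g",round(s["gripper_force"],1))
    if p is not None:
        print("tool shift mm",(M.T@(np.array(p)-s["eef_pos"])*1000).round(2))
    if yaw is not None:
        T=R.from_euler('xyz',[np.pi,0,np.radians(yaw)]).as_matrix(); print("turn deg",np.degrees(R.from_matrix(M.T@T).as_rotvec()).round(2))
E
python3 - <<'E'
from h import *
go([.445,-.2362,.003],16.75)
f=arm.grab_frame("side");cv2.imwrite("pics/s2.png",f["color"][:,:,::-1])
print(pix(f,[.5658,.0437,.147]),pix(f,[.445,-.2362,.016]))
u,v=pix(f,[.5658,.0437,.13]).astype(int)
A=cv2.resize(f["color"][v-25:v+25,u-25:u+25,::-1],(400,400),interpolation=2)
u,v=pix(f,[.445,-.236,.016]).astype(int)
B=cv2.resize(f["color"][v-50:v+50,u-50:u+50,::-1],(400,400),interpolation=2)
cv2.imwrite("pics/c2.png",np.hstack([A,B]))
E
```

```text
t 3.82 p [ 0.4452 -0.2362  0.1307] rpy [ 1.7999e+02 -2.0000e-02  1.6860e+01] q [ -5.6   9.5 -28.2   0.  -52.3 112.4] F [-0.8  0.3 -1.1] M [-0.12  0.1  -0.04] w 0.0876 g 0.0
tool shift mm [-2.1000e-01 -1.2000e-01  1.2771e+02]
turn deg [ 0.01 -0.02  0.11]
[314.80873288 163.54668641] [297.6907074  261.14318238]
```

View pics/c2.png

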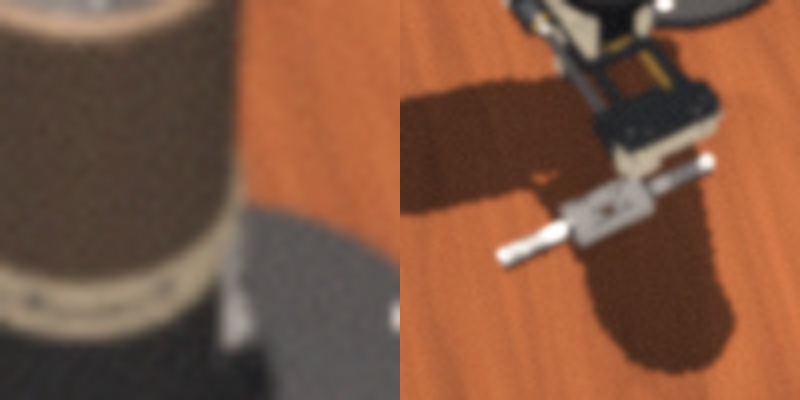

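Side crop: the wrench opening shows at (607,210), within a few mm of where the top view put it, mostly across the finger direction. The gripper will absorb that. Descending and gripping.

Emit:
{"api": "servo_tool", "payload": {
  "deltas": [
    [-1, -0.2, -0.1, 15, 0, 0, 0.1],
    [-1, 0, 0, 15, 0, 0, 0],
    [-1, 0, 0, 15, 0, 0, 0],
    [-1, 0, 0, 15, 0, 0, 0],
    [-1, 0, 0, 15, 0, 0, 0],
    [-1, 0, 0, 15, 0, 0, 0],
    [-1, 0, 0, 15, 0, 0, 0],
    [-1, 0, 0, 10, 0, 0, 0],
    [-1, 0, 0, 6, 0, 0, 0],
    [-1, 0, 0, 4, 0, 0, 0],
    [-1, 0, 0, 2.5, 0, 0, 0],
    [-1, 0, 0, 0, 0, 0, 0],
    [1, 0, 0, 0, 0, 0, 0],
    [1, 0, 0, 0, 0, 0, 0],
    [1, 0, 0, 0, 0, 0, 0],
    [1, 0, 0, 0, 0, 0, 0],
    [1, 0, 0, 0, 0, 0, 0],
    [1, 0, 0, 0, 0, 0, 0],
    [1, 0, 0, 0, 0, 0, 0],
    [1, 0, 0, 0, 0, 0, 0]
  ],
  "squeeze": 40
}}

```text
t: 5.53
eef_pos: [0.4449, -0.2362, 0.0031]
ee_rot: [3.142, 0.0, 0.297]
force: [-0.0, -0.3, -0.2]
width: 0.0399
gripper_force: 0.0
```

Emit:
{"api": "servo_tool", "payload": {
  "deltas": [
    [1, 0, 0, 0, 0, 0, 0],
    [1, 0, 0, 0, 0, 0, 0],
    [1, 0, 0, 0, 0, 0, 0],
    [1, 0, 0, 0, 0, 0, 0],
    [1, 0, 0, 0, 0, 0, 0],
    [1, 0, 0, -5, 0, 0, 0],
    [1, 0, 0, -12, 0, 0, 0],
    [1, 0, 0, -20, 0, 0, 0],
    [1, 0, 0, -25, 0, 0, 0],
    [1, 0, 0, -25, 0, 0, 0],
    [1, 0, 0, -25, 0, 0, 0],
    [1, 0, 0, -25, 0, 0, 0],
    [1, 0, 0, -20, 0, 0, 0],
    [1, 0, 0, -15, 0, 0, 0],
    [1, 0, 0, -8, 0, 0, 0],
    [1, 0, 0, 0, 0, 0, 0],
    [1, 0, 0, 0, 0, 0, 0]
  ]
}}

```text
t: 6.95
eef_pos: [0.4444, -0.2359, 0.1825]
ee_rot: [-3.141, 0.0, 0.296]
force: [0.6, 0.1, -3.5]
width: 0.0295
gripper_force: 40.0
```

```bash
python3 - <<'E'
from h import *
go([.5658,.0437,.180],45)
f=arm.grab_frame("top"); a=f["color"].astype(np.uint8)
g=cv2.cvtColor(a,cv2.COLOR_RGB2GRAY).astype(float)
# fit a bright square (top face + taper) by rendering at z 0.147
from scipy.optimize import minimize
sub=g[174:185,236:248]; 
print(sub.astype(int))
h=arm.grab_frame("side");u,v=pix(h,[.5658,.0437,.13]).astype(int);u2,v2=pix(h,[.445,-.236,.18]).astype(int)
A=cv2.resize(h["color"][v-25:v+25,u-25:u+25,::-1],(400,400),interpolation=2)
B=cv2.resize(h["color"][v2-50:v2+50,u2-50:u2+50,::-1],(400,400),interpolation=2)
cv2.imwrite("pics/c3.png",np.hstack([A,B])); print(u,v,u2,v2)
E
```

```text
t 6.95 p [ 0.4444 -0.2359  0.1825] rpy [-1.7996e+02  2.0000e-02  1.6980e+01] q [ -5.6   6.3 -24.3  -0.  -59.4 112.6] F [ 0.6  0.1 -3.5] M [-0.16  0.15 -0.01] w 0.0295 g 40.0
tool shift mm [ 197.79 -231.95    2.59]
turn deg [-5.000e-02  1.000e-02 -2.802e+01]
[[142 119 158 161 157 163 159 158 158 157 158 157]
 [150 144 167 167 170 169 166 166 167 164 163 166]
 [153 131 179 180 178 176 176 174 173 175 173 174]
 [156 148 192 190 193 188 188 186 186 183 184 181]
 [154 175 200 201 198 200 197 197 197 194 196 194]
 [163 144 207 205 204 205 203 201 203 202 200 199]
 [165 152 203 205 205 205 204 206 207 205 207 206]
 [171 169 199 201 200 199 202 202 202 202 202 201]
 [145 166 188 192 192 192 193 195 195 197 197 197]
 [146 161 179 179 180 181 180 185 184 186 188 190]
 [144 160 171 170 171 172 174 174 176 174 157 143]]
314 167 297 229
```

View pics/c3.png

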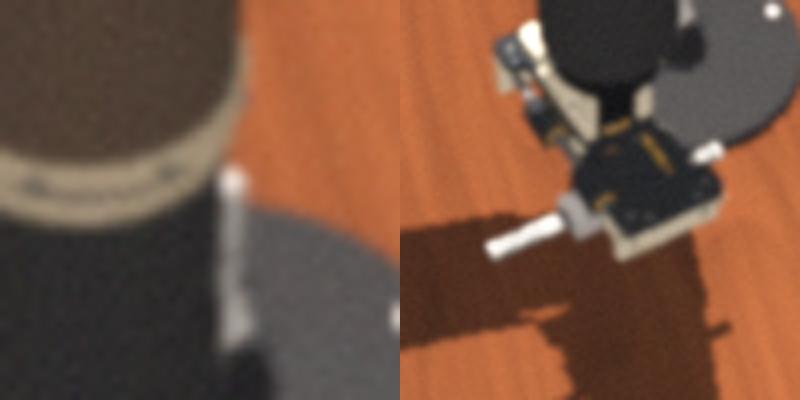

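```bash
python3 - <<'E'
from h import *
from scipy.optimize import least_squares
f=arm.grab_frame("top")  # calibration only (camera fixed)
g=cv2.cvtColor(cv2.imread("pics/top0.png"),cv2.COLOR_BGR2GRAY).astype(float)
u0,v0,n,S=234,172,16,16
sub=g[v0:v0+n,u0:u0+n]; print(sub[:14].astype(int))
def ren(cx,cy,th,blur):
    im=np.zeros((n*S,n*S),np.uint8)
    for w_,z in((14.5,.144),(10.5,.147)):
        P=[[cx+.0005*w_*(a*np.cos(th)-b*np.sin(th)),cy+.0005*w_*(a*np.sin(th)+b*np.cos(th)),z] for a,b in((1,1),(-1,1),(-1,-1),(1,-1))]
        q=np.array([(pix(f,p)-[u0,v0]+.5)*S-.5 for p in P]); cv2.fillPoly(im,[np.round(q*256).astype(np.int32)],255,shift=8)
    o=cv2.GaussianBlur(im.astype(float)/255,(0,0),blur*S); return o.reshape(n,S,n,S).mean((1,3))
M=np.zeros((n,n),bool); M[2:9,2:13]=True
best=[]
for th in range(0,90,3):
    def r(p):
        m=ren(p[0],p[1],np.radians(th),.4)[M]; A=np.c_[m,np.ones_like(m)]; y=sub[M]; c=np.linalg.lstsq(A,y,rcond=None)[0]; return A@c-y
    s=least_squares(r,[.5656,.0435],diff_step=1e-3,x_scale=[.01,.01]); best.append((s.cost,th,s.x.round(4)))
best.sort(key=lambda b:b[0]); [print(b) for b in best[:10]]
E
```

```text
[[138 138 139 139 132 137 133 134 134 136 136 135 136 137 135 134]
 [137 137 135 138 136 137 139 137 136 135 138 131 135 134 133 136]
 [136 137 137 136 136 138 134 137 139 138 138 135 137 135 135 134]
 [139 140 139 139 137 139 138 138 136 135 135 138 136 135 138 137]
 [138 137 139 140 138 137 137 158 139 137 135 139 139 139 137 139]
 [139 137 138 137 140 141 195 243 174 138 138 141 138 139 135 140]
 [139 138 140 140 139 219 247 247 247 172 126 139 139 140 137 138]
 [139 141 140 140 195 246 247 247 247 246 165 125 111 123 140 139]
 [143 140 143 141 139 219 247 247 247 211 136 138 136 110  95 120]
 [139 142 142 141 127 203 230 247 193 134 129  84 142  67  59  78]
 [143 141 142 129 139 204 220 166 141 243 127 136 109  60  61  54]
 [143 140 143 129 142 147 158 156 196 152 111  94 104 108  58  55]
 [144 143 103 129 144 203 130 132 147  99  99 103  51 111  59  60]
 [143 140  84 141 144 245 222 150 142 127 125 142  90 108  62  61]]
(np.float64(1742.4717189525816), 39, array([0.5685, 0.0453]))
(np.float64(3058.8749979777335), 30, array([0.5685, 0.0452]))
(np.float64(3310.8187526091137), 27, array([0.5684, 0.0456]))
(np.float64(5209.968648287102), 60, array([0.5682, 0.0447]))
(np.float64(5306.603696781179), 15, array([0.5682, 0.0455]))
(np.float64(6280.390443821606), 69, array([0.5681, 0.045 ]))
(np.float64(6356.4150804092515), 66, array([0.5682, 0.0446]))
(np.float64(6716.42705528044), 3, array([0.5681, 0.045 ]))
(np.float64(6823.396163350971), 54, array([0.5683, 0.044 ]))
(np.float64(6858.9098131329265), 87, array([0.5682, 0.0451]))
```

```bash
python3 - <<'E'
from h import *
from scipy.optimize import minimize
f=arm.grab_frame("top")
g=cv2.cvtColor(cv2.imread("pics/top0.png"),cv2.COLOR_BGR2GRAY).astype(float)
u0,v0,n,S=234,172,16,16
sub=g[v0:v0+n,u0:u0+n]
M=np.zeros((n,n),bool); M[2:8,2:13]=True; M[8,2:10]=True
def ren(cx,cy,th,blur,k):
    im=np.zeros((n*S,n*S),np.uint8)
    for w_,z in((14.5,.144),(10.5,.147))[:1 if k else 2]:
        P=[[cx+.0005*w_*(a*np.cos(th)-b*np.sin(th)),cy+.0005*w_*(a*np.sin(th)+b*np.cos(th)),z] for a,b in((1,1),(-1,1),(-1,-1),(1,-1))]
        q=np.array([(pix(f,p)-[u0,v0]+.5)*S-.5 for p in P]); cv2.fillPoly(im,[np.round(q*256).astype(np.int32)],255,shift=8)
    o=im.astype(float)/255
    if blur>.05:o=cv2.GaussianBlur(o,(0,0),blur*S)
    return o.reshape(n,S,n,S).mean((1,3))
def c(p):
    m=ren(.565+p[0]*1e-3,.0435+p[1]*1e-3,np.radians(p[2]),abs(p[3]),0)
    y=np.minimum(137+p[4]*m,247); return ((y-sub)[M]**2).sum()
for t in(33,40,45,50,57):
    s=min((minimize(c,[a,b,t,.2,115],method="Nelder-Mead",options=dict(initial_simplex=np.array([a,b,t,.2,115])+np.vstack([np.zeros(5),np.diag([1,1,6,.2,30])]),maxiter=500)) for a in(0,2) for b in(0,1.5)),key=lambda s:s.fun)
    print(round(s.fun),s.x.round(2))
E
```

```text
1443 [ 3.470e+00  1.960e+00  4.043e+01 -5.000e-02  1.094e+02]
1414 [3.4600e+00 1.9900e+00 4.1210e+01 5.0000e-02 1.0943e+02]
1414 [3.4300e+00 1.9900e+00 4.1400e+01 1.0000e-02 1.0943e+02]
1480 [  3.5    1.98  39.95   0.12 110.7 ]
1414 [3.4500e+00 1.9700e+00 4.1310e+01 4.0000e-02 1.0943e+02]
```

Emit:
{"api": "servo_tool", "payload": {
  "deltas": [
    [1, 8, -10, 0, 0, 0, 0],
    [1, 17, -20, 0, 0, 0, 0],
    [1, 17, -20, 0.5, 0, 0, 0],
    [1, 17, -20, 0.5, 0, 0, 0],
    [1, 17, -20, 0.5, 0, 0, 0],
    [1, 17, -20, 0.5, 0, 0, 0],
    [1, 17, -20, 0.5, 0, 0, 0],
    [1, 17, -20, 0.5, 0, 0, 0],
    [1, 17, -20, 0.5, 0, 0, 0],
    [1, 17, -20, 0.5, 0, 0, 0],
    [1, 17, -20, 0.5, 0, 0, 0],
    [1, 17, -20, 0.5, 0, 0, 0],
    [1, 5.3, -2.7, 0, 0, 0, -4],
    [1, 0, 0, 0, 0, 0, -5],
    [1, 0, 0, 0, 0, 0, -5],
    [1, 0, 0, 0, 0, 0, -5],
    [1, 0, 0, 0, 0, 0, -4],
    [1, 0, 0, 0, 0, 0, -1.3],
    [1, 0, 0, 0, 0, 0, 0]
  ]
}}

```text
t: 8.73
eef_pos: [0.5681, 0.0448, 0.1772]
ee_rot: [-3.141, 0.001, 0.72]
force: [0.8, 0.1, -2.8]
width: 0.0295
gripper_force: 40.0
```

```bash
python3 - <<'E'
from h import *
go([.568,.045,.175],41.3)
h=arm.grab_frame("side");u,v=map(int,pix(h,[.568,.045,.15])); print(u,v)
for z in(.147,.129): print(z,((pix(h,[.568,.045,z])-[u-50,v-40]+.5)*8-.5).round())
cv2.imwrite("pics/c4.png",cv2.resize(h["color"][v-40:v+35,u-50:u+50,::-1],(800,600),interpolation=2))
e=arm.get_state()["eef_pos"]; y=np.radians(41.3)
for s in(-.095,.095): print("end",((pix(h,[e[0]+s*np.cos(y),e[1]+s*np.sin(y),e[2]-.003+.008])-[u-50,v-40]+.5)*8-.5).round())
E
```

```text
t 8.73 p [0.5681 0.0448 0.1772] rpy [-1.7997e+02  8.0000e-02  4.1270e+01] q [ 24.2  12.9 -16.8  -0.  -60.4 107.1] F [ 0.8  0.1 -2.8] M [-0.2   0.15  0.04] w 0.0295 g 40.0
tool shift mm [ 0.05 -0.25  2.2 ]
turn deg [-0.03  0.08 -0.03]
315 162
0.147 [406. 333.]
0.129 [405. 363.]
end [273. 411.]
end [539. 142.]
```

View pics/c4.png

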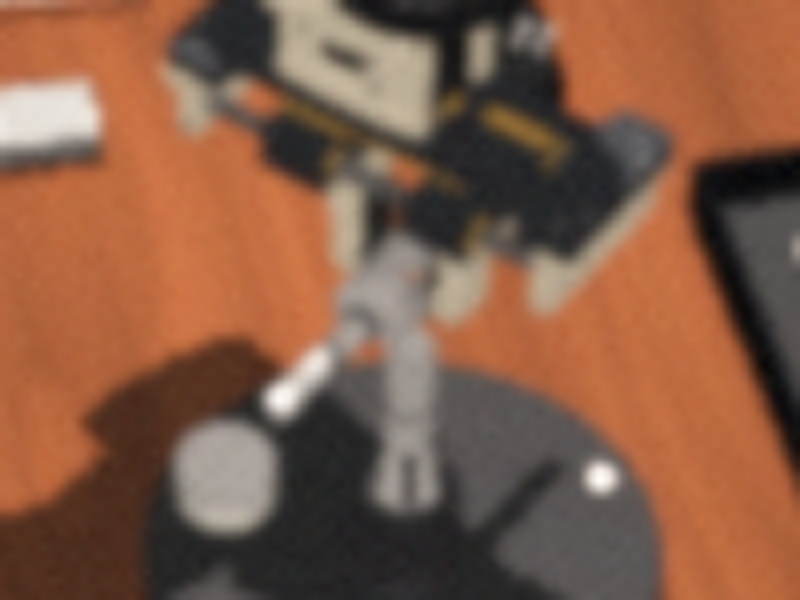

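Side crop: the wrench is level above the tap, handle tip at (272,408) as predicted (273,411), tap axis near x≈408 against 405 predicted. Alignment is within about 1 mm. Lowering.

Emit:
{"api": "servo_tool", "payload": {
  "deltas": [
    [1, 0.4, 0.1, 5, 0, 0, 0],
    [1, 0, 0, 7, 0, 0, 0],
    [1, 0, 0, 6, 0, 0, 0],
    [1, 0, 0, 4, 0, 0, 0],
    [1, 0, 0, 3, 0, 0, 0],
    [1, 0, 0, 1, 0, 0, 0],
    [1, 0, 0, 1, 0, 0, 0],
    [1, 0, 0, 1, 0, 0, 0],
    [1, 0, 0, 1, 0, 0, 0],
    [1, 0, 0, 0, 0, 0, 0],
    [1, 0, 0, 0, 0, 0, 0]
  ]
}}

```text
t: 9.7
eef_pos: [0.5689, 0.0451, 0.1492]
ee_rot: [3.142, -0.0, 0.721]
force: [-0.4, -0.3, -2.8]
width: 0.0293
gripper_force: 40.0
```

```bash
python3 -c "
from h import *
go()"
```

```text
t 9.7 p [0.5689 0.0451 0.1492] rpy [ 1.800e+02 -1.000e-02  4.129e+01] q [ 24.2  14.4 -18.8   0.  -56.7 107.1] F [-0.4 -0.3 -2.8] M [-0.12  0.09  0.01] w 0.0293 g 40.0
```

Emit:
{"api": "servo_tool", "payload": {
  "deltas": [
    [1, 0, 0, 0.8, 0, 0, 0],
    [1, 0, 0, 0.8, 0, 0, 0],
    [1, 0, 0, 0.8, 0, 0, 0],
    [1, 0, 0, 0.8, 0, 0, 0],
    [1, 0, 0, 0, 0, 0, 0]
  ]
}}

```text
t: 10.12
eef_pos: [0.5694, 0.045, 0.1465]
ee_rot: [3.141, -0.001, 0.721]
force: [0.5, -1.8, 1.3]
width: 0.0294
gripper_force: 40.0
```

```bash
python3 -c "
from h import *
go()"
```

```text
t 10.12 p [0.5694 0.045  0.1465] rpy [ 1.7995e+02 -5.0000e-02  4.1300e+01] q [ 24.2  14.6 -19.    0.  -56.3 107.1] F [ 0.5 -1.8  1.3] M [-0.62  0.16 -0.04] w 0.0294 g 40.0
```

Emit:
{"api": "servo_tool", "payload": {
  "deltas": [
    [1, -0.5, 0.5, 0, 0, 0, 0],
    [1, 0, 0, 0.5, 0, 0, 0],
    [1, 0, 0, 0.5, 0, 0, 0],
    [1, 0, 0, 0.5, 0, 0, 0],
    [1, 0, 0, 0, 0, 0, 0]
  ]
}}

```text
t: 10.53
eef_pos: [0.5686, 0.0443, 0.1439]
ee_rot: [-3.141, 0.001, 0.72]
force: [0.8, -0.4, -3.4]
width: 0.0294
gripper_force: 40.0
```

```bash
python3 -c "
from h import *
go()"
```

```text
t 10.53 p [0.5686 0.0443 0.1439] rpy [-1.7998e+02  4.0000e-02  4.1280e+01] q [ 24.1  14.7 -19.2  -0.  -56.1 107.2] F [ 0.8 -0.4 -3.4] M [-0.55 -0.24  0.05] w 0.0294 g 40.0
```

It slipped past the taper freely. Continuing down.

Emit:
{"api": "servo_tool", "payload": {
  "deltas": [
    [1, 0, 0, 1, 0, 0, 0],
    [1, 0, 0, 1, 0, 0, 0],
    [1, 0, 0, 1, 0, 0, 0],
    [1, 0, 0, 1, 0, 0, 0],
    [1, 0, 0, 0, 0, 0, 0]
  ]
}}

```text
t: 10.95
eef_pos: [0.5686, 0.0443, 0.1401]
ee_rot: [-3.141, 0.0, 0.721]
force: [1.6, -1.1, -3.7]
width: 0.0294
gripper_force: 40.0
```

```bash
python3 -c "
from h import *
go()"
```

```text
t 10.95 p [0.5686 0.0443 0.1401] rpy [-1.7999e+02  2.0000e-02  4.1280e+01] q [ 24.1  14.9 -19.5  -0.  -55.6 107.2] F [ 1.6 -1.1 -3.7] M [-0.57 -0.27 -0.  ] w 0.0294 g 40.0
```

Emit:
{"api": "servo_tool", "payload": {
  "deltas": [
    [1, 0, 0, 1, 0, 0, 0],
    [1, 0, 0, 1, 0, 0, 0],
    [1, 0, 0, 1, 0, 0, 0],
    [1, 0, 0, 1, 0, 0, 0],
    [1, 0, 0, 1, 0, 0, 0],
    [1, 0, 0, 0.7, 0, 0, 0],
    [1, 0, 0, 0.5, 0, 0, 0],
    [1, 0, 0, 0, 0, 0, 0]
  ]
}}

```text
t: 11.62
eef_pos: [0.5687, 0.0444, 0.1341]
ee_rot: [-3.142, 0.0, 0.721]
force: [1.5, -0.9, -2.9]
width: 0.0296
gripper_force: 40.0
```

```bash
python3 -c "
from h import *
go()"
```

```text
t 11.62 p [0.5687 0.0444 0.1341] rpy [-1.800e+02  1.000e-02  4.129e+01] q [ 24.1  15.3 -19.9  -0.  -54.8 107.2] F [ 1.5 -0.9 -2.9] M [-0.66 -0.32  0.01] w 0.0296 g 40.0
```

Emit:
{"api": "servo_tool", "payload": {
  "deltas": [
    [1, 0, 0, 0.6, 0, 0, 0],
    [1, 0, 0, 0.5, 0, 0, 0],
    [1, 0, 0, 0, 0, 0, 0],
    [1, 0, 0, 0, 0, 0, 0],
    [1, 0, 0, 0, 0, 0, 2],
    [1, 0, 0, 0, 0, 0, 4],
    [1, 0, 0, 0.05, 0, 0, 6],
    [1, 0, 0, 0.05, 0, 0, 6],
    [1, 0, 0, 0.05, 0, 0, 6],
    [1, 0, 0, 0.05, 0, 0, 6]
  ]
}}

```text
t: 12.45
eef_pos: [0.5686, 0.0444, 0.1328]
ee_rot: [-3.141, 0.0, 0.192]
force: [0.1, -0.1, -2.9]
width: 0.0296
gripper_force: 40.0
```

```bash
python3 -c "
from h import *
go()"
```

```text
t 12.45 p [0.5686 0.0444 0.1328] rpy [-1.7999e+02  2.0000e-02  1.1010e+01] q [ 24.1  15.3 -20.   -0.  -54.7  76.9] F [ 0.1 -0.1 -2.9] M [-0.24  0.05  0.12] w 0.0296 g 40.0
```

Mz 0.12 N·m: the tap turns, side loads are negligible. Completing the half turn.

Emit:
{"api": "servo_tool", "payload": {
  "deltas": [
    [1, 0, 0, 0.06, 0, 0, 7],
    [1, 0, 0, 0.06, 0, 0, 7],
    [1, 0, 0, 0.06, 0, 0, 7],
    [1, 0, 0, 0.06, 0, 0, 7],
    [1, 0, 0, 0.06, 0, 0, 7],
    [1, 0, 0, 0.06, 0, 0, 7],
    [1, 0, 0, 0.06, 0, 0, 7],
    [1, 0, 0, 0.06, 0, 0, 7],
    [1, 0, 0, 0.06, 0, 0, 7],
    [1, 0, 0, 0.06, 0, 0, 7],
    [1, 0, 0, 0.06, 0, 0, 7],
    [1, 0, 0, 0.06, 0, 0, 7],
    [1, 0, 0, 0.06, 0, 0, 7],
    [1, 0, 0, 0.06, 0, 0, 7],
    [1, 0, 0, 0.06, 0, 0, 7],
    [1, 0, 0, 0.06, 0, 0, 7],
    [1, 0, 0, 0.06, 0, 0, 7],
    [1, 0, 0, 0.06, 0, 0, 7],
    [1, 0, 0, 0.06, 0, 0, 7],
    [1, 0, 0, 0.06, 0, 0, 7]
  ]
}}

```text
t: 14.12
eef_pos: [0.5701, 0.0455, 0.1317]
ee_rot: [-3.141, 0.003, -2.252]
force: [5.0, 1.8, -6.5]
width: 0.0297
gripper_force: 40.0
```

```bash
python3 -c "
from h import *
go()"
```

```text
t 14.12 p [0.5701 0.0455 0.1317] rpy [-1.7994e+02  1.6000e-01 -1.2902e+02] q [ 24.1  15.4 -20.   -0.  -54.4 -63.1] F [ 5.   1.8 -6.5] M [ 0.65 -1.99  0.14] w 0.0297 g 40.0
```

The opening sits about 0.9 mm along the tool x from the TCP. I'll correct for that and pivot around it: 10° more, then a quarter back.

Emit:
{"api": "servo_tool", "payload": {
  "deltas": [
    [1, -0.7, 0, 0, 0, 0, 5],
    [1, -0.6, 0, 0, 0, 0, 5],
    [1, 0, 0, 0, 0, 0, 0],
    [1, 0, 0.1, 0, 0, 0, -4],
    [1, 0, 0.1, 0, 0, 0, -7],
    [1, 0, 0.1, -0.06, 0, 0, -7],
    [1, 0, 0.1, -0.06, 0, 0, -7],
    [1, 0, 0.1, -0.06, 0, 0, -7],
    [1, 0, 0.1, -0.06, 0, 0, -7],
    [1, 0, 0.1, -0.06, 0, 0, -7],
    [1, 0, 0.1, -0.06, 0, 0, -7],
    [1, 0, 0.1, -0.06, 0, 0, -7],
    [1, 0, 0.1, -0.06, 0, 0, -7],
    [1, 0, 0.1, -0.06, 0, 0, -7],
    [1, 0, 0.1, -0.06, 0, 0, -7],
    [1, 0, 0.1, -0.06, 0, 0, -7],
    [1, 0, 0.1, -0.06, 0, 0, -7],
    [1, 0, 0, 0, 0, 0, -4],
    [1, 0, 0, 0, 0, 0, 0]
  ]
}}

```text
t: 15.7
eef_pos: [0.5685, 0.0456, 0.1325]
ee_rot: [-3.141, 0.0, -0.687]
force: [1.2, -0.9, -3.0]
width: 0.0294
gripper_force: 40.0
```

```bash
python3 -c "
from h import *
go()"
```

```text
t 15.7 p [0.5685 0.0456 0.1325] rpy [-179.98    0.    -39.38] q [ 24.2  15.3 -20.1  -0.  -54.6  26.4] F [ 1.2 -0.9 -3. ] M [-0.1  -0.56 -0.11] w 0.0294 g 40.0
```

Emit:
{"api": "servo_tool", "payload": {
  "deltas": [
    [1, 0, -0.1, 0, 0, 0, 5],
    [1, 0, -0.1, 0, 0, 0, 7],
    [1, 0, -0.1, 0.06, 0, 0, 7],
    [1, 0, -0.1, 0.06, 0, 0, 7],
    [1, 0, -0.1, 0.06, 0, 0, 7],
    [1, 0, -0.1, 0.06, 0, 0, 7],
    [1, 0, -0.1, 0.06, 0, 0, 7],
    [1, 0, -0.1, 0.06, 0, 0, 7],
    [1, 0, -0.1, 0.06, 0, 0, 7],
    [1, 0, -0.1, 0.06, 0, 0, 7],
    [1, 0, -0.1, 0.06, 0, 0, 7],
    [1, 0, -0.1, 0.06, 0, 0, 7],
    [1, 0, -0.1, 0.06, 0, 0, 7],
    [1, 0, -0.1, 0.06, 0, 0, 7],
    [1, 0, -0.1, 0.06, 0, 0, 7],
    [1, 0, -0.1, 0.06, 0, 0, 7],
    [1, 0, -0.1, 0.06, 0, 0, 7],
    [1, 0, -0.1, 0.06, 0, 0, 7],
    [1, 0, -0.1, 0.06, 0, 0, 7],
    [1, 0, -0.1, 0.06, 0, 0, 7]
  ]
}}

```text
t: 17.37
eef_pos: [0.5708, 0.0453, 0.1314]
ee_rot: [3.141, 0.002, -3.108]
force: [5.6, -1.1, -6.3]
width: 0.0292
gripper_force: 40.0
```

```bash
python3 -c "
from h import *
go()"
```

```text
t 17.37 p [0.5708 0.0453 0.1314] rpy [ 1.7999e+02  1.0000e-01 -1.7808e+02] q [  24.1   15.5  -19.9    0.   -54.4 -112.2] F [ 5.6 -1.1 -6.3] M [-0.52 -2.06  0.18] w 0.0292 g 40.0
```

Emit:
{"api": "servo_tool", "payload": {
  "deltas": [
    [1, -0.4, -0.1, 0.2, 0, 0, 7],
    [1, -0.4, -0.1, 0.2, 0, 0, 7],
    [1, 0, -0.1, 0.06, 0, 0, 7],
    [1, 0, -0.1, 0.06, 0, 0, 7],
    [1, 0, -0.1, 0.06, 0, 0, 7],
    [1, 0, -0.1, 0.06, 0, 0, 7],
    [1, 0, 0, 0, 0, 0, 0]
  ]
}}

```text
t: 17.95
eef_pos: [0.571, 0.0443, 0.131]
ee_rot: [3.141, 0.001, 2.442]
force: [3.6, -2.8, -2.9]
width: 0.0295
gripper_force: 40.0
```

```bash
python3 -c "
from h import *
go()"
```

```text
t 17.95 p [0.571  0.0443 0.131 ] rpy [1.7998e+02 5.0000e-02 1.3994e+02] q [  24.    15.6  -19.9    0.   -54.4 -154.1] F [ 3.6 -2.8 -2.9] M [-0.97 -1.32  0.12] w 0.0295 g 40.0
```

Emit:
{"api": "servo_tool", "payload": {
  "deltas": [
    [1, -0.3, 0.1, 0, 0, 0, -4],
    [1, -0.2, 0.1, 0, 0, 0, -7],
    [1, 0, 0.15, 0, 0, 0, -7],
    [1, 0, 0.15, -0.06, 0, 0, -7],
    [1, 0, 0.15, -0.06, 0, 0, -7],
    [1, 0, 0.15, -0.06, 0, 0, -7],
    [1, 0, 0.15, -0.06, 0, 0, -7],
    [1, 0, 0.15, -0.06, 0, 0, -7],
    [1, 0, 0.15, -0.06, 0, 0, -7],
    [1, 0, 0.15, -0.06, 0, 0, -7],
    [1, 0, 0.15, -0.06, 0, 0, -7],
    [1, 0, 0.15, -0.06, 0, 0, -7],
    [1, 0, 0.15, -0.06, 0, 0, -7],
    [1, 0, 0.15, -0.06, 0, 0, -7],
    [1, 0, 0.1, -0.06, 0, 0, -4],
    [1, 0, 0, 0, 0, 0, 0]
  ]
}}

```text
t: 19.28
eef_pos: [0.5707, 0.0462, 0.1313]
ee_rot: [3.141, 0.0, -2.1]
force: [3.0, -0.3, -3.9]
width: 0.0294
gripper_force: 40.0
```

```bash
python3 -c "
from h import *
go()"
```

```text
t 19.28 p [0.5707 0.0462 0.1313] rpy [ 1.7999e+02  1.0000e-02 -1.2034e+02] q [ 24.2  15.6 -19.8  -0.  -54.6 -54.5] F [ 3.  -0.3 -3.9] M [-0.17 -0.96 -0.18] w 0.0294 g 40.0
```

Fwd/back cycles done. Regrasping half a turn round: open, lift clear, turn back 180°.

Emit:
{"api": "servo_tool", "payload": {
  "deltas": [
    [-0.5, 0, 0, 0, 0, 0, 0],
    [-0.5, 0, 0, 0, 0, 0, 0],
    [-0.5, 0, 0, 0, 0, 0, 0],
    [-0.5, 0, 0, 0, 0, 0, 0],
    [-0.5, 0, 0, 0, 0, 0, 0],
    [-0.5, 0, 0, 0, 0, 0, 0],
    [-0.5, 0, 0, 0, 0, 0, 0],
    [-0.5, 0, 0, -3, 0, 0, 0],
    [-0.5, 0, 0, -10, 0, 0, 0],
    [-0.5, 0, 0, -10, 0, 0, 0],
    [-0.5, 0, 0, -10, 0, 0, 0],
    [-0.5, 0, 0, 0, 0, 0, -7],
    [-0.5, 0, 0, 0, 0, 0, -7],
    [-0.5, 0, 0, 0, 0, 0, -7],
    [-0.5, 0, 0, 0, 0, 0, -7],
    [-0.5, 0, 0, 0, 0, 0, -7],
    [-0.5, 0, 0, 0, 0, 0, -7],
    [-0.5, 0, 0, 0, 0, 0, -7],
    [-0.5, 0, 0, 0, 0, 0, -7],
    [-0.5, 0, 0, 0, 0, 0, -7]
  ]
}}

```text
t: 20.95
eef_pos: [0.5711, 0.0462, 0.1657]
ee_rot: [-3.14, -0.0, -1.001]
force: [-0.4, 0.1, -0.5]
width: 0.0658
gripper_force: 0.0
```

Emit:
{"api": "servo_tool", "payload": {
  "deltas": [
    [-0.5, 0, 0, 0, 0, 0, -7],
    [-0.5, 0, 0, 0, 0, 0, -7],
    [-0.5, 0, 0, 0, 0, 0, -7],
    [-0.5, 0, 0, 0, 0, 0, -7],
    [-0.5, 0, 0, 0, 0, 0, -7],
    [-0.5, 0, 0, 0, 0, 0, -7],
    [-0.5, 0, 0, 0, 0, 0, -7],
    [-0.5, 0, 0, 0, 0, 0, -7],
    [-0.5, 0, 0, 0, 0, 0, -7],
    [-0.5, 0, 0, 0, 0, 0, -7],
    [-0.5, 0, 0, 0, 0, 0, -7],
    [-0.5, 0, 0, 0, 0, 0, -7],
    [-0.5, 0, 0, 0, 0, 0, -7],
    [-0.5, 0, 0, 0, 0, 0, -7],
    [-0.5, 0, 0, 0, 0, 0, -7],
    [-0.5, 0, 0, 0, 0, 0, -7],
    [-0.5, 0, 0, 0, 0, 0, -5],
    [-0.5, 0, 0, 0, 0, 0, 0]
  ]
}}

```text
t: 22.45
eef_pos: [0.5711, 0.0462, 0.1657]
ee_rot: [3.141, -0.001, 1.039]
force: [0.0, -0.7, 0.7]
width: 0.0659
gripper_force: 0.0
```

```bash
python3 - <<'E'
from h import *
go([.5696,.045,.129],59.7)
h=arm.grab_frame("side");u,v=map(int,pix(h,[.5696,.045,.14]))
cv2.imwrite("pics/c5.png",cv2.resize(h["color"][v-40:v+35,u-50:u+50,::-1],(800,600),interpolation=2))
E
```

```text
t 22.45 p [0.5711 0.0462 0.1657] rpy [ 1.7995e+02 -6.0000e-02  5.9520e+01] q [ 24.2  13.7 -17.4   0.  -58.8 125.3] F [ 0.  -0.7  0.7] M [-0.12  0.07 -0.02] w 0.0659 g 0.0
tool shift mm [-1.78 -0.71 36.66]
turn deg [ 0.05 -0.06 -0.18]
```

View pics/c5.png

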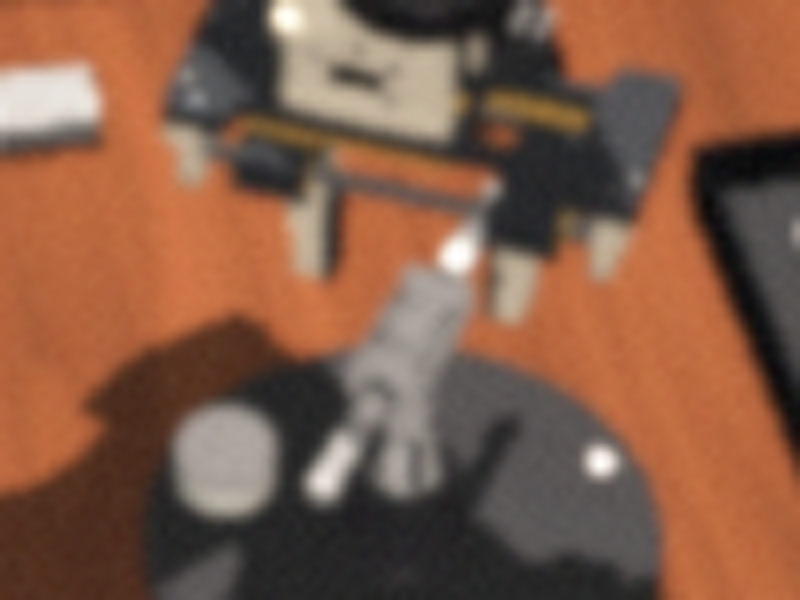

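The wrench sits level on the tap at (405,330), centred between the fingers. Descend and re-grip.

Emit:
{"api": "servo_tool", "payload": {
  "deltas": [
    [-0.5, -1.8, -0.7, 6, 0, 0, 0],
    [-0.5, 0, 0, 9, 0, 0, 0],
    [-0.5, 0, 0, 9, 0, 0, 0],
    [-0.5, 0, 0, 7, 0, 0, 0],
    [-0.5, 0, 0, 4, 0, 0, 0],
    [-0.5, 0, 0, 1.5, 0, 0, 0],
    [1, 0, 0, 0, 0, 0, 0],
    [1, 0, 0, 0, 0, 0, 0],
    [1, 0, 0, 0, 0, 0, 0],
    [1, 0, 0, 0, 0, 0, 0],
    [1, 0, 0, 0, 0, 0, 0],
    [1, 0, 0, 0, 0, 0, 0],
    [1, 0, 0, 0, 0, 0, 0],
    [1, 0, 0, 0, 0, 0, 0],
    [1, 0, 0, 0, 0, 0, 0],
    [1, 0, 0, 0, 0, 0, 0],
    [1, 0, 0, 0, 0, 0, 0]
  ],
  "squeeze": 30
}}

```text
t: 23.92
eef_pos: [0.5695, 0.0449, 0.1282]
ee_rot: [3.141, -0.0, 1.035]
force: [1.6, -1.9, 2.1]
width: 0.0305
gripper_force: 29.2
```

```bash
python3 -c "
from h import *
go()"
```

```text
t 23.92 p [0.5695 0.0449 0.1282] rpy [ 1.7996e+02 -3.0000e-02  5.9290e+01] q [ 24.1  15.6 -20.3   0.  -54.  125.2] F [ 1.6 -1.9  2.1] M [-0.63 -0.67  0.04] w 0.0305 g 29.2
```

Emit:
{"api": "servo_tool", "payload": {
  "deltas": [
    [1, 0, 0, 0, 0, 0, 7],
    [1, 0, 0, 0, 0, 0, 7],
    [1, 0, 0, 0.06, 0, 0, 7],
    [1, 0, 0, 0.06, 0, 0, 7],
    [1, 0, 0, 0.06, 0, 0, 7],
    [1, 0, 0, 0.06, 0, 0, 7],
    [1, 0, 0, 0.06, 0, 0, 7],
    [1, 0, 0, 0.06, 0, 0, 7],
    [1, 0, 0, 0.06, 0, 0, 7],
    [1, 0, 0, 0.06, 0, 0, 7],
    [1, 0, 0, 0.06, 0, 0, 7],
    [1, 0, 0, 0.06, 0, 0, 7],
    [1, 0, 0, 0.06, 0, 0, 7],
    [1, 0, 0, 0.06, 0, 0, 7],
    [1, 0, 0, 0, 0, 0, 0]
  ]
}}

```text
t: 25.17
eef_pos: [0.5697, 0.0451, 0.1275]
ee_rot: [-3.141, -0.001, -0.681]
force: [1.8, 0.5, 2.0]
width: 0.0304
gripper_force: 29.0
```

```bash
python3 -c "
from h import *
go()"
```

```text
t 25.17 p [0.5697 0.0451 0.1275] rpy [-1.7994e+02 -4.0000e-02 -3.9020e+01] q [ 24.1  15.7 -20.3   0.  -53.9  26.8] F [1.8 0.5 2. ] M [ 0.02 -0.66  0.11] w 0.0304 g 29.0
```

Emit:
{"api": "servo_tool", "payload": {
  "deltas": [
    [1, 0, 0, 0.03, 0, 0, 4],
    [1, 0, 0, 0.03, 0, 0, 4],
    [1, 0, 0, 0.03, 0, 0, 4],
    [1, 0, 0, 0, 0, 0, 0]
  ]
}}

```text
t: 25.5
eef_pos: [0.5697, 0.0452, 0.1274]
ee_rot: [-3.14, -0.0, -0.884]
force: [1.7, 0.5, 1.2]
width: 0.0305
gripper_force: 29.0
```

```bash
python3 -c "
from h import *
go()"
```

```text
t 25.5 p [0.5697 0.0452 0.1274] rpy [-1.7993e+02 -2.0000e-02 -5.0640e+01] q [ 24.1  15.7 -20.3   0.  -53.9  15.2] F [1.7 0.5 1.2] M [ 0.12 -0.81  0.09] w 0.0305 g 29.0
```

Emit:
{"api": "servo_tool", "payload": {
  "deltas": [
    [1, 0, 0, 0.03, 0, 0, 4],
    [1, 0, 0, 0.03, 0, 0, 4],
    [1, 0, 0, 0.03, 0, 0, 4],
    [1, 0, 0, 0, 0, 0, 0]
  ]
}}

```text
t: 25.83
eef_pos: [0.5698, 0.0451, 0.1273]
ee_rot: [-3.14, -0.0, -1.092]
force: [3.2, 1.3, 2.7]
width: 0.0308
gripper_force: 29.0
```

```bash
python3 -c "
from h import *
go()"
```

```text
t 25.83 p [0.5698 0.0451 0.1273] rpy [-1.7993e+02 -1.0000e-02 -6.2590e+01] q [ 24.1  15.7 -20.3   0.  -53.9   3.3] F [3.2 1.3 2.7] M [ 0.26 -0.93  0.14] w 0.0308 g 29.0
```

Emit:
{"api": "servo_tool", "payload": {
  "deltas": [
    [1, 0, 0, 0.03, 0, 0, 4],
    [1, 0, 0, 0.03, 0, 0, 4],
    [1, 0, 0, 0.03, 0, 0, 4],
    [1, 0, 0, 0, 0, 0, 0]
  ]
}}

```text
t: 26.17
eef_pos: [0.5698, 0.0451, 0.1272]
ee_rot: [-3.14, 0.0, -1.301]
force: [3.4, 0.5, 2.2]
width: 0.0305
gripper_force: 29.0
```

```bash
python3 -c "
from h import *
go()"
```

```text
t 26.17 p [0.5698 0.0451 0.1272] rpy [-179.92    0.    -74.55] q [ 24.1  15.7 -20.3   0.  -53.9  -8.7] F [3.4 0.5 2.2] M [ 0.18 -1.24  0.12] w 0.0305 g 29.0
```

Emit:
{"api": "servo_tool", "payload": {
  "deltas": [
    [1, 0, 0, 0.03, 0, 0, 4],
    [1, 0, 0, 0.03, 0, 0, 4],
    [1, 0, 0, 0.03, 0, 0, 4],
    [1, 0, 0, 0, 0, 0, 0]
  ]
}}

```text
t: 26.5
eef_pos: [0.5698, 0.0451, 0.1271]
ee_rot: [-3.14, 0.0, -1.51]
force: [4.1, 0.4, 2.7]
width: 0.0303
gripper_force: 29.0
```

```bash
python3 -c "
from h import *
go()"
```

```text
t 26.5 p [0.5698 0.0451 0.1271] rpy [-1.7993e+02  2.0000e-02 -8.6520e+01] q [ 24.1  15.7 -20.3   0.  -53.9 -20.7] F [4.1 0.4 2.7] M [ 0.26 -1.38  0.16] w 0.0303 g 29.0
```

Emit:
{"api": "servo_tool", "payload": {
  "deltas": [
    [1, 0, -0.3, 0.03, 0, 0, 4],
    [1, 0, -0.2, 0.03, 0, 0, 4],
    [1, 0, 0, 0.03, 0, 0, 4],
    [1, 0, 0, 0, 0, 0, 0]
  ]
}}

```text
t: 26.83
eef_pos: [0.5701, 0.0449, 0.127]
ee_rot: [-3.141, 0.0, -1.719]
force: [3.2, 0.6, 2.4]
width: 0.0302
gripper_force: 29.0
```

```bash
python3 -c "
from h import *
go()"
```

```text
t 26.83 p [0.5701 0.0449 0.127 ] rpy [-1.7995e+02  2.0000e-02 -9.8510e+01] q [ 24.1  15.8 -20.3   0.  -53.9 -32.6] F [3.2 0.6 2.4] M [ 0.11 -1.23  0.09] w 0.0302 g 29.0
```

Emit:
{"api": "servo_tool", "payload": {
  "deltas": [
    [1, 0, 0, 0.03, 0, 0, 4],
    [1, 0, 0, 0.03, 0, 0, 4],
    [1, 0, 0, 0.03, 0, 0, 4],
    [1, 0, 0, 0, 0, 0, 0]
  ]
}}

```text
t: 27.17
eef_pos: [0.5701, 0.0449, 0.1269]
ee_rot: [-3.141, 0.0, -1.929]
force: [3.4, 1.5, 4.2]
width: 0.0305
gripper_force: 28.9
```

```bash
python3 -c "
from h import *
go()"
```

```text
t 27.17 p [0.5701 0.0449 0.1269] rpy [-1.7996e+02  2.0000e-02 -1.1050e+02] q [ 24.1  15.8 -20.3   0.  -53.9 -44.6] F [3.4 1.5 4.2] M [ 0.06 -1.45  0.18] w 0.0305 g 28.9
```

Emit:
{"api": "servo_tool", "payload": {
  "deltas": [
    [1, 0, 0, 0, 0, 0, 3],
    [1, 0, 0, 0, 0, 0, 3],
    [1, 0, 0, 0, 0, 0, 0]
  ]
}}

```text
t: 27.42
eef_pos: [0.5701, 0.045, 0.1269]
ee_rot: [-3.141, 0.0, -2.032]
force: [3.9, 0.5, 3.8]
width: 0.0301
gripper_force: 29.5
```

```bash
python3 -c "
from h import *
go()"
```

```text
t 27.42 p [0.5701 0.045  0.1269] rpy [-1.7996e+02  3.0000e-02 -1.1644e+02] q [ 24.1  15.8 -20.3   0.  -53.9 -50.6] F [3.9 0.5 3.8] M [ 0.17 -1.36  0.31] w 0.0301 g 29.5
```

Emit:
{"api": "servo_tool", "payload": {
  "deltas": [
    [1, 0, 0, 0, 0, 0, 0]
  ]
}}

```text
t: 27.5
eef_pos: [0.57, 0.045, 0.1269]
ee_rot: [-3.141, 0.0, -2.03]
force: [3.0, 0.9, 4.1]
width: 0.0301
gripper_force: 29.5
```

```bash
python3 -c "
from h import *
go()"
```

```text
t 27.5 p [0.57   0.045  0.1269] rpy [-1.7996e+02  3.0000e-02 -1.1633e+02] q [ 24.1  15.8 -20.3   0.  -53.9 -50.5] F [3.  0.9 4.1] M [ 0.14 -1.42  0.3 ] w 0.0301 g 29.5
```

Emit:
{"api": "servo_tool", "payload": {
  "deltas": [
    [1, 0, 0, 0, 0, 0, 1.5],
    [1, 0, 0, 0, 0, 0, 0]
  ]
}}

```text
t: 27.67
eef_pos: [0.5701, 0.045, 0.1269]
ee_rot: [-3.141, 0.001, -2.059]
force: [4.3, -0.1, 4.2]
width: 0.0302
gripper_force: 29.5
```

```bash
python3 -c "
from h import *
go()"
```

```text
t 27.67 p [0.5701 0.045  0.1269] rpy [-1.7996e+02  3.0000e-02 -1.1799e+02] q [ 24.1  15.8 -20.3   0.  -53.9 -52.1] F [ 4.3 -0.1  4.2] M [ 0.17 -1.46  0.32] w 0.0302 g 29.5
```

Torque rose 0.13→0.32 N·m over 7.5°: the bottom is felt. Easing off the twist, letting go and lifting away.

Emit:
{"api": "servo_tool", "payload": {
  "deltas": [
    [1, 0, 0, 0, 0, 0, -3],
    [1, 0, 0, 0, 0, 0, -2],
    [1, 0, 0, 0, 0, 0, 0],
    [-0.6, 0, 0, 0, 0, 0, 0],
    [-0.6, 0, 0, 0, 0, 0, 0],
    [-0.6, 0, 0, 0, 0, 0, 0],
    [-0.6, 0, 0, 0, 0, 0, 0],
    [-0.6, 0, 0, 0, 0, 0, 0],
    [-0.6, 0, 0, 0, 0, 0, 0],
    [-0.6, 0, 0, 0, 0, 0, 0],
    [-0.6, 0, 0, 0, 0, 0, 0],
    [-0.6, 0, 0, -5, 0, 0, 0],
    [-0.6, 0, 0, -10, 0, 0, 0],
    [-0.6, 0, 0, -15, 0, 0, 0],
    [-0.6, 0, 0, -15, 0, 0, 0],
    [-0.6, 0, 0, -15, 0, 0, 0],
    [-0.6, 0, 0, -15, 0, 0, 0],
    [-0.6, 0, 0, -10, 0, 0, 0],
    [-0.6, 0, 0, 0, 0, 0, 0]
  ]
}}

```text
t: 29.25
eef_pos: [0.571, 0.0451, 0.2149]
ee_rot: [-3.138, 0.003, -1.975]
force: [-0.5, 0.4, 0.6]
width: 0.0699
gripper_force: 0.0
```

```bash
python3 - <<'E'
from h import *
go()
h=arm.grab_frame("side");u,v=map(int,pix(h,[.5696,.045,.14]))
cv2.imwrite("pics/c6.png",cv2.resize(h["color"][v-40:v+35,u-50:u+50,::-1],(800,600),interpolation=2))
E
```

```text
t 29.25 p [0.571  0.0451 0.2149] rpy [-1.7978e+02  1.7000e-01 -1.1319e+02] q [ 24.1  11.3 -13.7   0.1 -64.7 -47.3] F [-0.5  0.4  0.6] M [0.07 0.04 0.02] w 0.0699 g 0.0
```

View pics/c6.png

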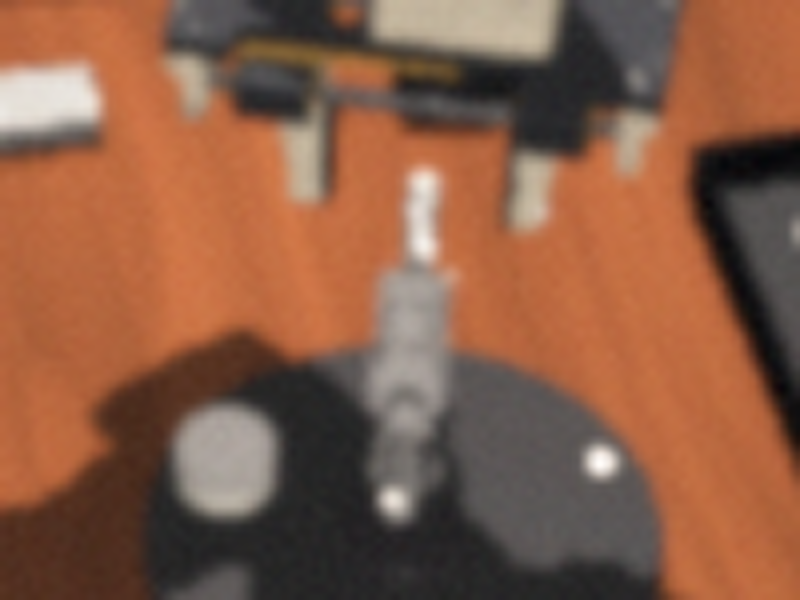

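The wrench sits level on the tap at (410,340), the gripper is clear above it, and the tin hasn't moved. Handing in.

```bash
python3 -c "
from station import arm
print(arm.job_done())"
```

```text
the job is handed in; nothing more can be done
None
```

The tap is at the bottom of the hole, stopped when the torque climbed to 0.32 N·m, with the wrench sitting level on its square and the gripper clear. I handed it in at about 29 s of the 72 s limit, and no verdict came back.

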